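Take the depth of the beaker with a depth gauge

TASK

Two depth gauges stand on the worktop. With the one that has the clear plastic beaker under its probe, lower the probe by its black knob until its tip touches the bottom of the beaker, then lock it there by pressing its red clamp lever down flat. Keep the beaker standing in its ring and leave the other gauge, the one with the glass plates, as it is.

Things in the scene. Friction and masses are not known exactly. Their poses are not given: they have to be found in the camera images.
- gauge: The gauge to use, a fixed stand: grey base plate 124 x 110 x 12 mm with a black ring holding the beaker, steel column behind (x = +56 mm), aluminium clamp arm (top 128 mm up) through which a vertical probe rod slides, red clamp lever towards -y. Origin on the worktop under the rod's axis, z up. The other gauge is alike but without ring and beaker; which stands left or right varies.
- gauge_knob (a point): Centre of the black round knob on top of that gauge's probe rod: 24 mm diameter, 30 mm high, axis vertical, free all round, to be gripped from above. It moves with the probe; when the tip is on the beaker's bottom, this point is 185 mm above the worktop.
- gauge_tip (a point): Lower end of that probe rod (10 mm in diameter at the tip), 171 mm straight below the knob's centre. It stands over the middle of the beaker.
- gauge_probe (a joint): Slide of that probe in m: 0 at the top (tip 80 mm above the worktop), growing as the probe goes down; the tip meets the beaker's bottom at 0.066. Stiff sliding fit: about 3 N moves it and it stays where it is left.
- gauge_paddle (a point): Middle of the top face of the red paddle (28 x 32 x 8 mm) at the end of that gauge's clamp lever. The lever turns about a level axis parallel to the gauge's x, at y = -26 mm, 114 mm up; paddle 60 mm out from it. Open it slants up 30 degrees (paddle 147 mm up, 76 mm from the probe axis); locked it is level (118 mm up, 86 mm from the probe axis). Nothing is in the way of its travel.
- gauge_lock (a joint): Angle of that clamp lever in rad: 0 raised (open), 0.52 pressed down level (locked, at its stop). About 2 N on the paddle moves it; it stays where it is left.
- beaker: Clear plastic beaker, 57 mm in diameter at the rim, 62 mm high, loose, standing in the black ring on the base plate (12 mm above the worktop). Origin at the centre of its underside; the inside of its bottom is 2 mm above that.
- spare_knob (a point): Centre of the black knob of the other depth gauge, the one with a pair of glass plates lying on its base; not to be moved.
- spare_paddle (a point): Middle of the upper face of the red paddle of the other gauge's clamp lever; not to be moved.

How it is judged:
By the outcome, as a careful person would: the job done as asked, in the order asked, and still so for the second after the job is handed in, with the robot touching nothing.
It also fails if it takes over 42 s, if anything falls off the work surface, if the arm or the gripper's body presses on something with over 40 N, if the wrist force passes 120 N, or if a joint passes its speed limit or range.

ROBOT

A 6-joint arm with a two-finger parallel gripper is mounted at the origin on a cart in front of the work surface, level with it; the furniture and walls round the work are solid. World frame = base frame: x ahead of the robot, y to its left, z up, the work surface at z = 0. Lengths are in m, angles in rad, forces in N, time in s.
With the tool pointing down it reaches from about 0.35 to 0.975 m from the base axis. Payload 4.9 kg.
Tool frame: the origin (TCP) lies midway between the tips of the shut fingers; the grasp point (between the pads) lies 19 mm behind it; z points along the fingers, y is the line along which they close (so a half turn about z gives the same grasp; the last joint's range is limited). The gripper opens to 85 mm and grips with 20 to 120 N. Pads are 22 mm wide; open, the fingers measure 114 mm over their backs; the gripper's body (76 mm by 85 mm) begins 54 mm behind the grasp point. The pads swing forward as they close: fully open they stand 13 mm farther back than shut.
Start: joints at [1.078, 0.053, 1.613, -0, 1.476, -0.119], TCP at [0.228, 0.582, 0.231] pointing down, gripper open.
Joint ranges: [-3.01, 3.01], [-1.01, 2.22], [0.06, 2.58], [-1.02, 4.17], [0.09, 2.62], [-3.14, 3.14]. Speed limits (rad/s): [2.57, 2.57, 3.14, 3.14, 3.14, 3.14].

INTERFACE

Orientations are given as a rotation vector (axis times angle).
In Python, from station import ctrl, optics, job gives the robot as it stands.
- The arm moves only by the shell command python3 -m jog 'ROWS' [OPENING] [FORCE]. ROWS is JSON, a list of rows, each a list of 2 entries, a list of its own where there are three numbers: the shift along the tool's x, y, z in m, then the turn, a rotation vector about the tool's x, y, z in rad. A call has 1 to 5 rows; each row is the pose to reach, as a shift and turn from the pose commanded when the call began, along the tool's axes at that moment; what a row does not reach only later rows make up. A row lasts 1/10 s, in which the tool goes at most 50 mm and 8.59 degrees, less where a joint would pass 70% of its speed; a pose out of reach is approached as far as the arm can. A call with a gripper value outside its range is refused whole. OPENING is the opening, from 0 (shut) to 1 (fully open), set as the call begins (- or left out, the last holds). The fingers move at their own pace and stop on an object; FORCE is the grip in N (left out, the last holds). Time passes only in rows, so rows that repeat a pose let the fingers close. It gives the time, the measured TCP pose, the force, the opening and the grip force at its end, in the units of the state.
- ctrl.get_obs(): the state, without advancing time (a new reading comes with each control period).
- optics.get_image(name): name is "side" or "top" or "wrist"; returns a dict with "image" (480x640x3 uint8, blue, green, red), "fx", "fy", "cx", "cy" (pixels), "rvec" (rotation vector, rad) and "tvec" (3), from world to camera coordinates, as OpenCV has them; the wrist camera has in their place "mount" (4x4, takes a point from camera to tool coordinates, whose origin is the TCP and whose axes are the flange's). Camera axes: x right, y down, z forward; pixel columns grow to the right and rows downward; lengths in m; the calibration is good to about 2 mm. A picture is of the moment at which its call begins: read the wrist's pose just before it. There is no depth.
- job.finish_job(): hands the job in; it is judged then, once.
The state is a dict: "t": time; "q": joint angles; "dq": joint speeds; "effort": joint torques, N m; "tool_pos": TCP position; "tool_rot": TCP orientation; "contact_force": force on the tool from outside, world axes, zero at the start; "wrist_torque": the same for the moment, N m; "opening": finger opening in m; "grip_force": force on a finger pad.
Only numpy, scipy, OpenCV 4.12 (cv2) and the standard library are available. Lean on these libraries where they do the work, as an engineer would, in place of code of your own. Each camera call takes 0.05 s, during which the arm holds its last target. There are 200 camera calls.

## Working session

There is one attempt and no reset: what is moved stays moved. The work goes in short steps, Python scripts to look and compute and a shell command to move; the robot and the scene stay as the last step left them, time stands still between calls to the robot, and variables do not carry over. Pictures are saved under pics/ and viewed, at most 10 in all, crops included, and the job is handed in when it is done.

```bash
ls; mkdir -p pics
python3 - <<'E'
from station import ctrl, optics
import cv2
o=ctrl.get_obs(); print(o)
for n in ("side","top"):
    d=optics.get_image(n); cv2.imwrite(f"pics/{n}0.png",d["image"]); print(n,{k:v for k,v in d.items() if k!="image"})
E
```

```text
pics
{'t': 0.0, 'q': array([ 1.07801680e+00,  5.33593107e-02,  1.61429323e+00, -5.62152016e-06,
        1.47599247e+00, -1.19012608e-01]), 'dq': array([ 0.00018798,  0.0015543 , -0.00139395, -0.00140998,  0.0015817 ,
        0.00067134]), 'effort': array([-1.95716989e-04, -3.93664491e+01, -3.70185292e+01, -6.21177878e-05,
        6.78893208e-03, -9.66442030e-06]), 'tool_pos': array([0.22791566, 0.58129493, 0.23006196]), 'tool_rot': array([-5.83585193e-01, -3.08628802e+00,  3.07622395e-03]), 'contact_force': array([-0.15254242, -0.01268814, -0.12789505]), 'wrist_torque': array([-0.0227651 ,  0.02163011, -0.00661353]), 'grip_force': 0.0, 'opening': 0.08534235153678275}
side {'fx': 488.2885845972911, 'fy': 488.2885845972911, 'cx': 312.16883907829447, 'cy': 242.11274774818494, 'rvec': array([ 2.19202035, -0.45376384,  0.19692842]), 'tvec': array([-0.44952828,  0.26072187,  1.24470299])}
top {'fx': 548.0277286598185, 'fy': 548.0277286598185, 'cx': 315.3725153879039, 'cy': 244.5357816635595, 'rvec': array([ 2.13304288, -2.1033974 ,  0.20856158]), 'tvec': array([-0.01393112,  0.54245359,  1.50228905])}
```

View pics/side0.png

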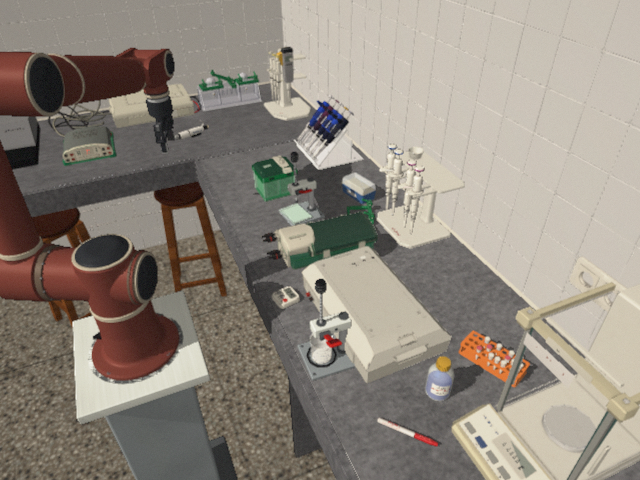

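View pics/top0.png

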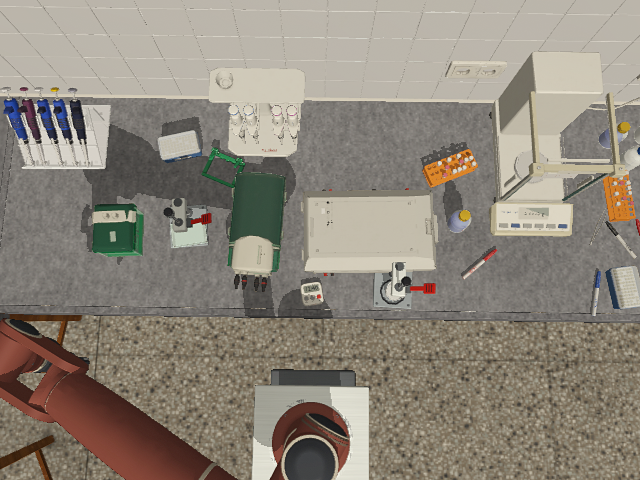

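The beaker gauge is the near one. In the side view its knob is at about (321,286), its beaker at (322,350) and its paddle at (332,341). In the top view the knob is at about (406,284) and the paddle at (429,288). The spare gauge with the glass plates is on the left, at about (185,215) in the top view.

Run:
```python
import cv2,numpy as np
a=cv2.imread("pics/side0.png")[270:380,290:370]; b=cv2.imread("pics/top0.png")[255:315,365:445]
a=cv2.resize(a,None,fx=5,fy=5,interpolation=cv2.INTER_NEAREST); b=cv2.resize(b,None,fx=5,fy=5,interpolation=cv2.INTER_NEAREST)
c=np.zeros((550,800,3),np.uint8); c[:550,:400]=a; c[:300,400:]=b
cv2.imwrite("pics/crop.png",c)
```

```text
(no output)
```

View pics/crop.png

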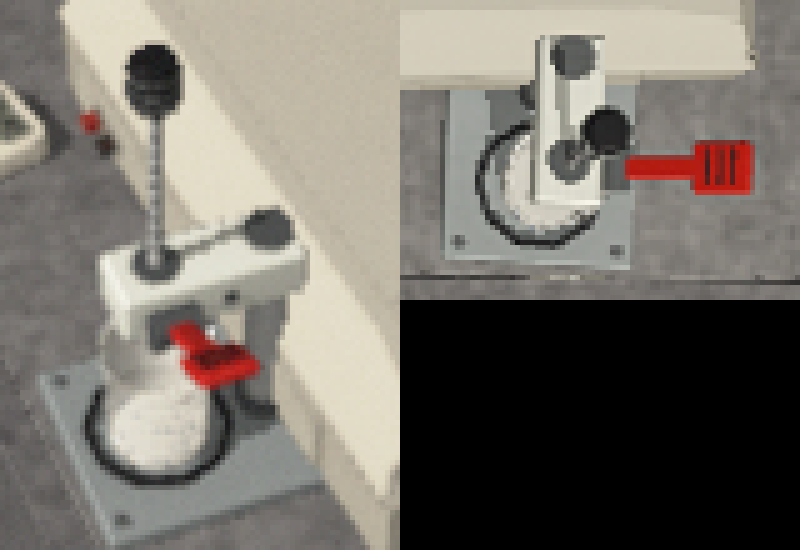

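In the crop, the knob is at side (320.6,286) and top (406.4,281). The paddle top is at side (334.4,342) and top (429.8,288.4). Next I triangulate both.

```bash
cat > h.py <<'E'
import cv2,numpy as np
from station import ctrl,optics
from scipy.spatial.transform import Rotation as R
def cam(n):
    d=optics.get_image(n); K=np.array([[d["fx"],0,d["cx"]],[0,d["fy"],d["cy"]],[0,0,1]])
    if "rvec" in d: M=R.from_rotvec(d["rvec"]).as_matrix(); t=d["tvec"]
    else:
        o=ctrl.get_obs(); T=np.eye(4); T[:3,:3]=R.from_rotvec(o["tool_rot"]).as_matrix(); T[:3,3]=o["tool_pos"]
        W=np.linalg.inv(T@d["mount"]); M=W[:3,:3]; t=W[:3,3]
    return d["image"],K,M,t
def tri(c1,p1,c2,p2):
    P=[c[1]@np.c_[c[2],c[3]] for c in (c1,c2)]
    X=cv2.triangulatePoints(P[0],P[1],np.float64(p1),np.float64(p2))[:,0]; return X[:3]/X[3]
def plane(c,p,z):
    C=-c[2].T@c[3]; d=c[2].T@np.linalg.inv(c[1])@np.array([*p,1.]); return C+d*(z-C[2])/d[2]
def proj(c,X):
    x=c[1]@(c[2]@np.asarray(X)+c[3]); return x[:2]/x[2]
def blob(m,p):
    n,l,s,ce=cv2.connectedComponentsWithStats(m.astype(np.uint8)); ks=[k for k in range(1,n) if s[k,4]>15]
    k=min(ks,key=lambda k:np.hypot(*(ce[k]-p))); return ce[k],s[k]
E
python3 - <<'E'
from h import *
s,t=cam("side"),cam("top")
ds=s[0].max(2)<60; dt=t[0].max(2)<60
bs,bt=blob(ds,(320.6,286)),blob(dt,(406.4,281)); print(bs,bt)
k=tri(s,bs[0],t,bt[0]); print("knob",k, plane(t,bt[0],.262),plane(s,bs[0],.251))
p=tri(s,(334.4,342.5),t,(429.8,288.4)); print("pad",p,plane(t,(429.8,288.4),.147),plane(s,(334.4,342.5),.147))
# spare
red=lambda c:(c[0][...,2]>130)&(c[0][...,1]<70)
print(blob(red(t),(429,288)),blob(red(t),(203,218)))
# base corners on z=.012
for q in [(454,270-12),(445,258),(631,268)]: print(plane(t,((q[0]-400)/5+365,q[1]/5+255),.012))
# arm pins: column top (575,55)and rod hole (569,158)
for q in [(575,55),(569,160)]: print(plane(t,((q[0]-400)/5+365,q[1]/5+255),.13))
E
```

```text
(array([320.91397849, 284.59139785]), array([316, 279,  10,  15,  93], dtype=int32)) (array([405.68181818, 280.86363636]), array([401, 277,  10,   9,  66], dtype=int32))
knob [ 0.41682752 -0.22925749  0.2440196 ] [ 0.41461149 -0.22633293  0.262     ] [ 0.4136149  -0.23615729  0.251     ]
pad [ 0.41179484 -0.30910995  0.14371436] [ 0.41090676 -0.30827866  0.147     ] [ 0.4112319 -0.3117194  0.147    ]
(array([423.71974522, 288.30573248]), array([410, 283,  26,  11, 157], dtype=int32)) (array([207.05128205, 218.15384615]), array([204, 213,   7,  10,  39], dtype=int32))
[ 0.37281039 -0.18110463  0.012     ]
[ 0.37273864 -0.17597076  0.012     ]
[ 0.36853537 -0.28196495  0.012     ]
[ 0.4720126  -0.23369415  0.13      ]
[ 0.41552319 -0.22958935  0.13      ]
```

Run:
```python
from h import *
o=ctrl.get_obs(); M=R.from_rotvec(o["tool_rot"]).as_matrix(); print(M.round(3))
print(M.T@(np.array([.4155,-.2305,.33])-o["tool_pos"]))
print(optics.get_image("wrist")["mount"].round(3))
```

```text
[[-0.931  0.365 -0.001]
 [ 0.365  0.931 -0.001]
 [ 0.    -0.001 -1.   ]]
[-0.47103835 -0.68758687 -0.09865074]
[[-0.001 -0.955 -0.297  0.077]
 [ 1.    -0.001 -0.001 -0.   ]
 [ 0.    -0.297  0.955 -0.143]
 [ 0.     0.     0.     1.   ]]
```

```bash
python3 -m jog '[[[0,0,-0.05],[0,0,0]],[[0,0,-0.1],[0,0,0]],[[-0.035,-0.035,-0.1],[0,0,0]],[[-0.07,-0.07,-0.1],[0,0,0]],[[-0.105,-0.105,-0.1],[0,0,0]]]' 0.8 40
python3 -m jog '[[[-0.038,-0.032,0],[0,0,0]],[[-0.076,-0.064,0],[0,0,0]],[[-0.114,-0.096,0],[0,0,0]],[[-0.152,-0.128,0],[0,0,0]],[[-0.19,-0.16,0],[0,0,0]]]'
python3 -m jog '[[[-0.018,-0.042,0],[0,0,0]],[[-0.036,-0.084,0],[0,0,0]],[[-0.054,-0.126,0],[0,0,0]],[[-0.072,-0.168,0],[0,0,0]],[[-0.09,-0.21,0],[0,0,0]]]'
python3 -m jog '[[[-0.018,-0.042,0],[0,0,0]],[[-0.036,-0.084,0],[0,0,0]],[[-0.054,-0.126,0],[0,0,0]],[[-0.072,-0.168,0],[0,0,0]],[[-0.085,-0.21,0],[0,0,0]]]'
```

```text
t: 0.75
tool_pos: [0.2879, 0.4445, 0.3318]
tool_rot: [0.581, 3.087, 0.001]
contact_force: [1.0, -0.9, 0.3]
opening: 0.0684
grip_force: 0.0
t: 1.25
tool_pos: [0.4065, 0.2256, 0.3314]
tool_rot: [0.583, 3.086, 0.001]
contact_force: [0.2, -0.2, 0.5]
opening: 0.0685
grip_force: 0.0
t: 1.75
tool_pos: [0.4128, -0.0027, 0.3315]
tool_rot: [0.583, 3.086, 0.0]
contact_force: [1.3, -0.2, -0.1]
opening: 0.0686
grip_force: 0.0
t: 2.25
tool_pos: [0.4153, -0.2295, 0.3313]
tool_rot: [0.584, 3.086, 0.0]
contact_force: [1.3, 0.4, -0.8]
opening: 0.0682
grip_force: 0.0
```

Run:
```python
from h import *
c=cam("wrist"); im=c[0].copy()
for X,col in (([.4155,-.2305,.266],(0,255,0)),([.4115,-.31,.147],(255,255,0)),([.4155,-.2305,.128],(0,255,255))):
    p=proj(c,X); print(p); cv2.drawMarker(im,tuple(int(v) for v in p.round()),col,0,14,1)
cv2.imwrite("pics/w1.png",im)
np.savez("w1.npz",im=c[0],K=c[1],M=c[2],t=c[3])
```

```text
[325.25916414 259.42847157]
[234.07062662 239.24676127]
[322.40654761 204.76332524]
```

View pics/w1.png

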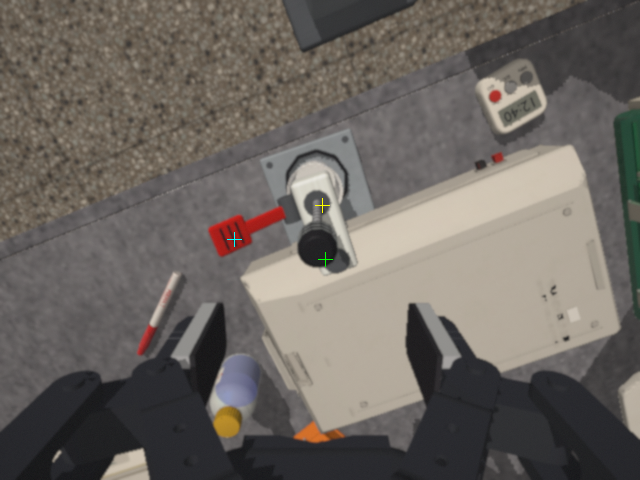

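The wrist view shows the knob's top face at about (318,247), the paddle at (230,236), and the rod hole in the arm at about (317,203). The markers I projected sit a few pixels off.

Run:
```python
from h import *
z=np.load("w1.npz"); c=(z["im"],z["K"],z["M"],z["t"])
im=z["im"]; g=im.max(2)
m=(g<38).astype(np.uint8); m[:215]=0; m[285:]=0; m[:,:290]=0; m[:,350:]=0
b=blob(m,(318,247)); print(b)
(x,y),r=cv2.minEnclosingCircle(np.argwhere(m)[:,::-1].astype(np.float32)); print(x,y,r)
for zz in (.251,.266): print(zz,plane(c,b[0],zz), plane(c,(318,249),zz))
red=((im[...,2]>120)&(im[...,1]<80)); 
e=cv2.erode(red.astype(np.uint8),np.ones((17,17))); pb=np.argwhere(e)[:,::-1].mean(0); print("pad",pb,plane(c,pb,.147))
print("hole",plane(c,(316,203),.13))
cr=cv2.resize(im[170:290,190:370],None,fx=4,fy=4); cv2.imwrite("pics/w1c.png",cr)
```

```text
(array([319.10340633, 250.36374696]), array([300, 232,  37,  34, 822], dtype=int32))
317.7191162109375 248.2640380859375 18.484590530395508
0.251 [ 0.4141824  -0.23355461  0.251     ] [ 0.41316196 -0.23384217  0.251     ]
0.266 [ 0.40936324 -0.23169607  0.266     ] [ 0.4084117  -0.23196421  0.266     ]
pad [nan nan] [nan nan nan]
hole [ 0.41155439 -0.23496209  0.13      ]<stdin>:9: RuntimeWarning: Mean of empty slice.
  ret = um.true_divide(
```

View pics/w1c.png

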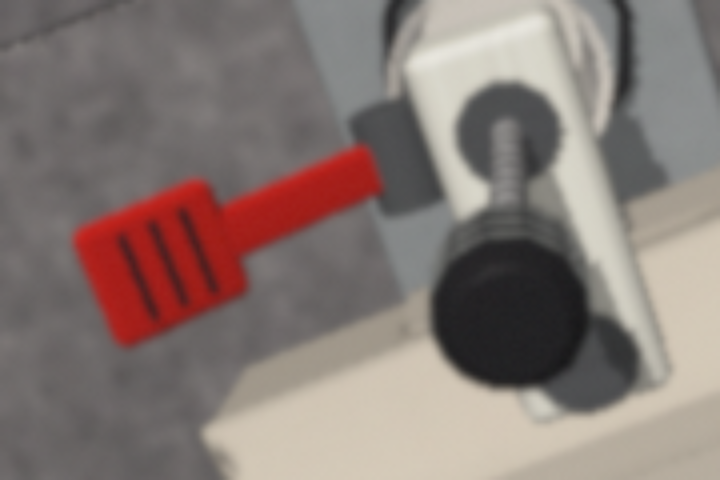

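```bash
python3 -m jog '[[[0.0015,-0.0045,0.03],[0,0,0]],[[0.0015,-0.0045,0.06],[0,0,0]],[[0.0015,-0.0045,0.085],[0,0,0]],[[0.0015,-0.0045,0.099],[0,0,0]],[[0.0015,-0.0045,0.099],[0,0,0]]]' 0.8
python3 - <<'E'
from h import *
z=np.load("w1.npz"); c=(z["im"],z["K"],z["M"],z["t"]); print("pad",plane(c,(230.5,235.8),.147))
c=cam("wrist"); cv2.imwrite("pics/w2.png",c[0]); np.savez("w2.npz",im=c[0],K=c[1],M=c[2],t=c[3])
o=ctrl.get_obs(); print(o["tool_pos"],proj(c,[*o["tool_pos"][:2],.266]))
E
```

```text
t: 2.8
tool_pos: [0.4116, -0.2303, 0.2299]
tool_rot: [-0.583, -3.083, -0.003]
contact_force: [0.5, -0.2, -0.0]
opening: 0.0682
grip_force: 0.0
pad [ 0.40759684 -0.3115075   0.147     ]
[ 0.41237396 -0.23082097  0.23187313] [317.60204075 369.34751599]
```

View pics/w2.png

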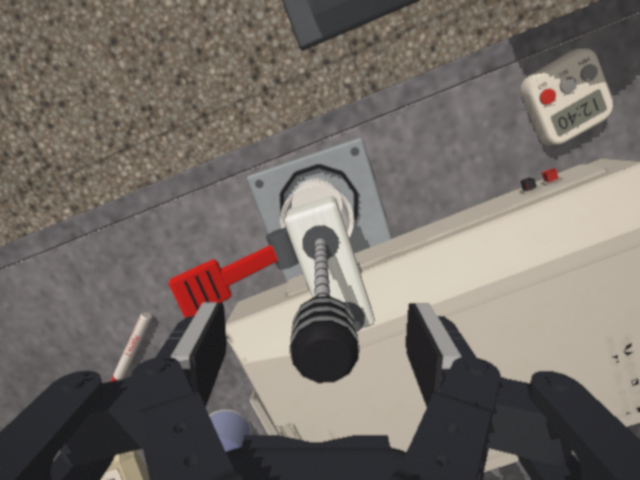

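The wrist view at grasp height shows the knob's top face centred at about (324,349), between the pads, which are at x of about 222 and 410. I'll triangulate across all the views to resolve the offset along tool x.

Run:
```python
from h import *
L=lambda f:(lambda z:(z["im"],z["K"],z["M"],z["t"]))(np.load(f))
a,b=L("w1.npz"),L("w2.npz"); s,t=cam("side"),cam("top")
print(a[1][0,0])
top={ 'a':(a,(317.5,248)),'b':(b,(324,349)),'t':(t,(406.2,280.9)),'s':(s,(320.8,283))}
for q in ('ab','at','bt','st','as','bs'):
    print(q,tri(*top[q[0]],*top[q[1]]))
for q in 'abts':
    print(q,[plane(*top[q],z)[:2].round(4) for z in (.25,.266)])
print('hole b',plane(b,(320,240),.129))
```

```text
401.8714999198372
ab [ 0.41155699 -0.23082168  0.25616046]
at [ 0.41960639 -0.23472609  0.22627055]
bt [ 0.41618582 -0.22969348  0.24961404]
st [ 0.41620964 -0.2297042   0.24920668]
as [ 0.41338477 -0.23382383  0.2531269 ]
bs [ 0.41617692 -0.22983649  0.24939579]
a [array([ 0.4128, -0.234 ]), array([ 0.4078, -0.232 ])]
b [array([ 0.416 , -0.2297]), array([ 0.4063, -0.2263])]
t [array([ 0.4161, -0.2296]), array([ 0.414 , -0.2269])]
s [array([ 0.4158, -0.2305]), array([ 0.409 , -0.2465])]
hole b [ 0.41361777 -0.22895636  0.129     ]
```

Four views agree: the knob's top is at z≈0.250, so its centre is at about (0.416,-0.230,0.235). The probe has already been partly lowered, by about 16 mm. I'll correct for that and grip.

```bash
python3 -m jog '[[[-0.0035,0.001,0.008],[0,0,0]],[[-0.0035,0.001,0.015],[0,0,0]],[[-0.0035,0.001,0.015],[0,0,0]]]' 0.8
python3 -m jog '[[[0,0,0],[0,0,0]],[[0,0,0],[0,0,0]],[[0,0,0],[0,0,0]],[[0,0,0],[0,0,0]],[[0,0,0],[0,0,0]]]' 0 40
python3 -m jog '[[[0,0,0],[0,0,0]],[[0,0,0],[0,0,0]],[[0,0,0],[0,0,0]]]'
```

```text
t: 3.25
tool_pos: [0.4159, -0.2311, 0.2161]
tool_rot: [-0.583, -3.085, -0.001]
contact_force: [0.1, 0.2, 0.8]
opening: 0.0683
grip_force: 0.0
t: 3.75
tool_pos: [0.4172, -0.2294, 0.2176]
tool_rot: [0.582, 3.086, 0.008]
contact_force: [2.9, 7.8, 1.1]
opening: 0.0225
grip_force: 39.1
t: 4.05
tool_pos: [0.4172, -0.2294, 0.2176]
tool_rot: [0.582, 3.086, 0.008]
contact_force: [3.9, 8.4, 1.6]
opening: 0.0225
grip_force: 39.1
```

Gripped, with about 8 N of side load along +tool y. I'll relieve that and lower.

```bash
python3 -m jog '[[[0,0.0012,0],[0,0,0]],[[0,0.0012,0.008],[0,0,0]],[[0,0.0012,0.016],[0,0,0]],[[0,0.0012,0.024],[0,0,0]],[[0,0.0012,0.03],[0,0,0]]]'
python3 -m jog '[[[0,0,0.004],[0,0,0]],[[0,0,0.008],[0,0,0]],[[0,0,0.01],[0,0,0]],[[0,0,0.01],[0,0,0]]]'
```

```text
t: 4.55
tool_pos: [0.4172, -0.2294, 0.1873]
tool_rot: [0.583, 3.086, 0.004]
contact_force: [1.3, 4.8, 2.6]
opening: 0.0229
grip_force: 39.3
t: 4.95
tool_pos: [0.4172, -0.2294, 0.1772]
tool_rot: [0.583, 3.086, 0.004]
contact_force: [2.9, 5.4, -1.2]
opening: 0.0227
grip_force: 39.2
```

```bash
for i in 1 2; do python3 -m jog '[[[0,0,0.001],[0,0,0]],[[0,0,0.002],[0,0,0]],[[0,0,0.003],[0,0,0]]]' | grep -E "pos|contact|opening"; done
python3 - <<'E'
from h import *
s=cam("side"); t=cam("top"); c=cam("wrist")
S=cv2.resize(s[0][275:385,285:365],None,fx=5,fy=5); W=cv2.resize(c[0],(400,300))
o=np.zeros((550,800,3),np.uint8); o[:,:400]=S; o[:300,400:]=W; cv2.imwrite("pics/low1.png",o); print(ctrl.get_obs()["contact_force"])
E
```

```text
tool_pos: [0.4172, -0.2294, 0.1747]
contact_force: [1.1, 5.1, 1.3]
opening: 0.0225
tool_pos: [0.4172, -0.2294, 0.1717]
contact_force: [1.6, 4.9, 0.9]
opening: 0.0228
[1.88874642 4.84811047 1.33614524]
```

View pics/low1.png

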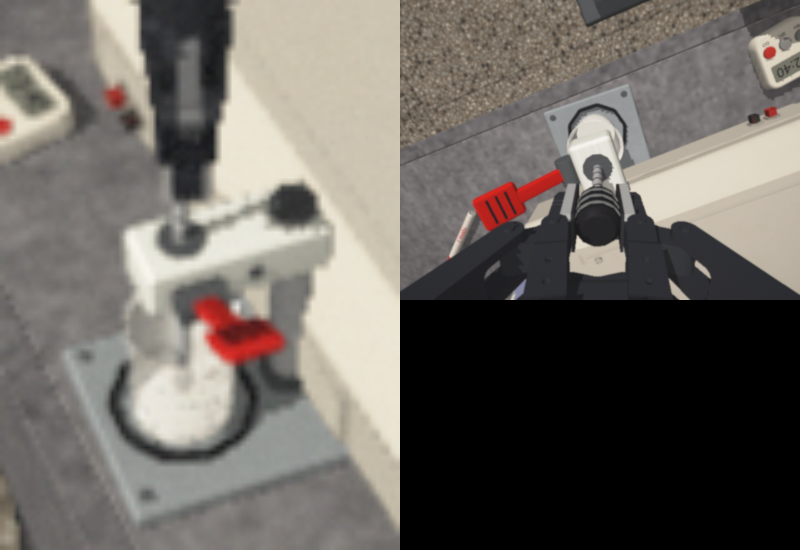

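The side view shows the rod gripped and moving down with the tool. The tip is at about crop (185,385), inside the beaker and near the bottom. I'll continue in 1 mm steps until the force rises.

```bash
for i in 1 2 3; do python3 -m jog '[[[0,0,0.001],[0,0,0]],[[0,0,0.001],[0,0,0]]]' | grep -E "pos|contact|opening"; done
```

```text
tool_pos: [0.4172, -0.2294, 0.1705]
contact_force: [1.3, 4.8, 1.7]
opening: 0.0229
tool_pos: [0.4172, -0.2294, 0.1695]
contact_force: [1.3, 4.7, 1.5]
opening: 0.0222
tool_pos: [0.4172, -0.2294, 0.1686]
contact_force: [0.9, 5.1, 1.3]
opening: 0.0224
```

```bash
for i in 1 2; do python3 -m jog '[[[0,0,0.001],[0,0,0]],[[0,0,0.001],[0,0,0]]]' | grep -E "pos|contact|opening"; done
```

```text
tool_pos: [0.4172, -0.2294, 0.1676]
contact_force: [2.2, 4.2, 1.3]
opening: 0.0227
tool_pos: [0.4172, -0.2294, 0.1666]
contact_force: [1.2, 4.6, 0.3]
opening: 0.0227
```

```bash
for i in 1 2; do python3 -m jog '[[[0,0,0.001],[0,0,0]],[[0,0,0.001],[0,0,0]]]' | grep -E "pos|contact"; done
```

```text
tool_pos: [0.4172, -0.2294, 0.1655]
contact_force: [2.3, 5.8, 1.1]
tool_pos: [0.4172, -0.2294, 0.1646]
contact_force: [1.0, 5.3, 1.4]
```

```bash
for i in 1 2 ; do python3 -m jog '[[[0,0,0.001],[0,0,0]],[[0,0,0.001],[0,0,0]]]' | grep -E "pos|contact"; done
python3 - <<'E'
from h import *
s=cam("side"); c=cam("wrist"); t=cam("top")
np.savez("w3.npz",im=c[0],K=c[1],M=c[2],t=c[3])
S=cv2.resize(s[0][300:380,285:365],None,fx=5,fy=5); W=c[0][150:550,120:520]
o=np.zeros((400,800,3),np.uint8); o[:,:400]=S; o[:W.shape[0],400:]=W; cv2.imwrite("pics/low2.png",o)
E
```

```text
tool_pos: [0.4172, -0.2294, 0.1636]
contact_force: [1.8, 5.5, 1.9]
tool_pos: [0.4172, -0.2294, 0.1625]
contact_force: [1.0, 5.0, 0.3]
```

View pics/low2.png

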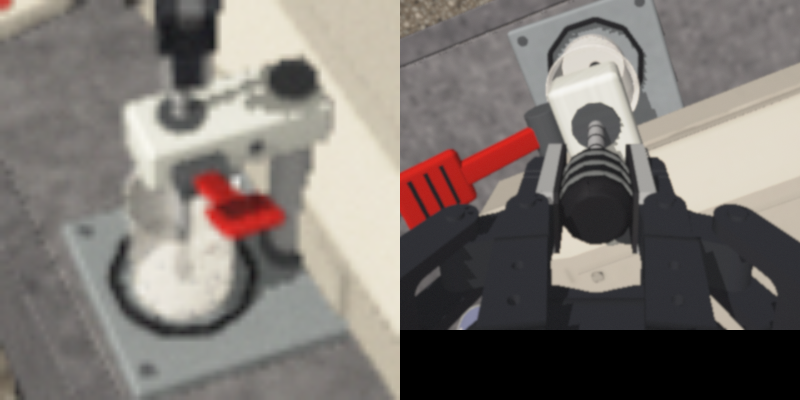

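The tip is at about side pixel (321.6,355) and the knob's top at about wrist (317,365). I'll compare both with predicted pixels to check for slip.

Run:
```python
from h import *
L=lambda f:(lambda z:(z["im"],z["K"],z["M"],z["t"]))(np.load(f))
c=L("w3.npz"); s=cam("side"); t=cam("top")
xy=[.4165,-.23]
for z in (.014,.018,.022,.03): print("tip",z,proj(s,[*xy,z]))
for z in (.188,.192,.196,.200,.204): print("top",z,proj(c,[*xy,z]))
m=(c[0].max(2)<45).astype(np.uint8); 
for r in range(350,410,4): print(r,''.join('#' if v else '.' for v in m[r,270:365:2]))
print("seat: arm top hole rim side",proj(s,[*xy,.13]))
```

```text
tip 0.014 [321.71146285 354.20303851]
tip 0.018 [321.70079261 353.13726076]
tip 0.022 [321.69007822 352.06707407]
tip 0.03 [321.66851593 349.91336399]
top 0.188 [315.21149305 352.63014372]
top 0.192 [315.22788654 359.63157599]
top 0.196 [315.24526665 367.05437634]
top 0.2 [315.2637252  374.93776382]
top 0.204 [315.28336579 383.32598039]
350 ....########....##########################......
354 ...#######################################......
358 ##########################################......
362 ##########################################......
366 ##########################################......
370 ##########################################...#..
374 ##########################################...#..
378 ######...##############################.##...#..
382 #####......###########################..##...#..
386 #####........######################.....#....#..
390 #####.............############...............##.
394 ##.##........................................#..
398 #...............................................
402 #...............................................
406 ................................................
seat: arm top hole rim side [321.38304452 321.39957409]
```

Run:
```python
import cv2,numpy as np
a=cv2.imread("pics/low1.png")[:300,400:]
b=cv2.resize(np.load("w3.npz")["im"],(400,300))
for im in (a,b):
    m=im.max(2)
    print(m[215:256,196:200].mean(1).round().astype(int)); 
    print(m[150:200:1,196:200].mean(1).round().astype(int))
```

```text
[ 48  45  41  40  40  40  40  40  40  40  39  39  40  39  40  40  39  40
  39  40  39  39  39  39  40  39  39  39  39  39  54 129 190 201 200 200
 198 196 194 192 193]
[229 229 228 211 137  92  90  88  88  88  90  90  90  90 105 138 137 122
 149 159 158 139 119 148 160 160 154 122 123 156 162 162 156 127 113 137
  97  72 108 115  80  42  40  65 106 117  86  45  36  46]
[ 48  45  42  40  40  41  40  40  39  39  40  40  40  40  40  39  40  40
  39  39  40  40  40  39  40  40  40  40  40  39  59 148 214 218 207 202
 200 200 201 201 200]
[229 229 229 229 230 230 228 200 124  91  90  88  88  88  90  90  90  91
  98 133 155 140 120 149 161 162 155 121 124 157 163 163 157 128 114 138
  98  72 110 115  80  41  41  66 106 118  86  46  36  47]
```

There is no slip: the knob's position in the wrist view is identical to within 0.2 px. So the tip hasn't reached the bottom yet, and I'll continue.

```bash
for i in 1 2; do python3 -m jog '[[[0,0,0.0005],[0,0,0]],[[0,0,0.001],[0,0,0]],[[0,0,0.001],[0,0,0]]]' | grep -E "pos|contact"; done
```

```text
tool_pos: [0.4172, -0.2294, 0.1616]
contact_force: [1.6, 6.0, 1.5]
tool_pos: [0.4172, -0.2294, 0.1611]
contact_force: [0.1, 6.8, 4.3]
```

```bash
for i in 1 2; do python3 -m jog '[[[0,0,0.0005],[0,0,0]],[[0,0,0.001],[0,0,0]],[[0,0,0.001],[0,0,0]]]' | grep -E "pos|contact"; done
```

```text
tool_pos: [0.4172, -0.2294, 0.1611]
contact_force: [-1.6, 7.4, 8.2]
tool_pos: [0.4173, -0.2295, 0.161]
contact_force: [-5.4, 9.0, 12.5]
```

The tool stopped at z 0.1611 and the force rose to 12 N, so the tip is on the bottom. I'll relax the push, release and rise.

```bash
python3 -m jog '[[[0,0,-0.001],[0,0,0]],[[0,0,-0.002],[0,0,0]],[[0,0,-0.002],[0,0,0]]]' | grep -E "pos|contact"
python3 -m jog '[[[0,0,0],[0,0,0]],[[0,0,0],[0,0,0]],[[0,0,0],[0,0,0]],[[0,0,0],[0,0,0]]]' 0.6
python3 -m jog '[[[0,0,-0.01],[0,0,0]],[[0,0,-0.03],[0,0,0]],[[0,0,-0.06],[0,0,0]],[[0,0,-0.09],[0,0,0]],[[0,0,-0.09],[0,0,0]]]'
python3 - <<'E'
from h import *
c=cam("wrist"); s=cam("side"); t=cam("top"); o=ctrl.get_obs(); print(o["tool_pos"])
m=lambda c:(c[0][...,2]>110)&(c[0][...,1]<70)
np.savez("w4.npz",im=c[0],K=c[1],M=c[2],t=c[3])
O=np.zeros((480,800,3),np.uint8); O[:,:400]=cv2.resize(s[0][290:386,285:365],(400,480),interpolation=2); O[:,400:]=c[0][60:460,160:493][:, :].copy().__class__ and cv2.resize(c[0][60:460,160:493],(400,480)); cv2.imwrite("pics/rel.png",O)
E
```

```text
tool_pos: [0.4172, -0.2294, 0.1611]
contact_force: [1.1, 6.6, 4.7]
t: 9.65
tool_pos: [0.4165, -0.2306, 0.1602]
tool_rot: [-0.584, -3.087, 0.0]
contact_force: [-0.0, -0.6, 0.7]
opening: 0.0511
grip_force: 0.0
t: 10.15
tool_pos: [0.4187, -0.232, 0.2567]
tool_rot: [0.582, 3.078, -0.007]
contact_force: [0.3, 0.8, 0.5]
opening: 0.0513
grip_force: 0.0
[ 0.41652521 -0.2303012   0.25022035]
```

View pics/rel.png

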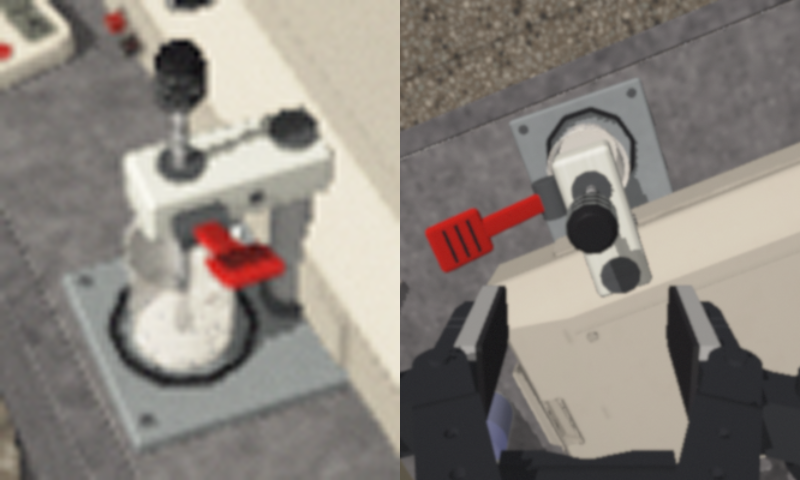

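The probe stayed down and the knob is free. The paddle is at about wrist (210,260).

```bash
python3 - <<'E'
from h import *
z=np.load("w4.npz"); c=(z["im"],z["K"],z["M"],z["t"]); print(plane(c,(210,260),.147),proj(c,[.4125,-.3065,.147]))
E
python3 -m jog '[[[-0.012,-0.038,0],[0,0,0]],[[-0.0255,-0.0775,0],[0,0,0]],[[-0.0255,-0.0775,0.03],[0,0,0]],[[-0.0255,-0.0775,0.07],[0,0,0]],[[-0.0255,-0.0775,0.07],[0,0,0]]]' 0
```

```text
[ 0.40731161 -0.3032959   0.147     ] [209.09473015 268.43145035]
t: 10.8
tool_pos: [0.4084, -0.3086, 0.1722]
tool_rot: [-0.582, -3.075, -0.013]
contact_force: [-0.3, 0.9, -0.6]
opening: -0.0001
grip_force: 0.0
```

```bash
python3 -m jog '[[[0.002,0,0.01],[0,0,0]],[[0.002,0,0.02],[0,0,0]],[[0.002,0,0.028],[0,0,0]],[[0.002,0,0.034],[0,0,0]],[[0.002,0,0.04],[0,0,0]]]' | grep -E "pos|cont"
python3 -m jog '[[[0,0,0.004],[0,0,0]],[[0,0,0.008],[0,0,0]],[[0,0,0.012],[0,0,0]],[[0,0,0.016],[0,0,0]],[[0,0,0.018],[0,0,0]]]' | grep -E "pos|cont"
python3 -m jog '[[[0,0,0.001],[0,0,0]],[[0,0,0.002],[0,0,0]],[[0,0,0.002],[0,0,0]]]' | grep -E "pos|cont"
```

```text
tool_pos: [0.4108, -0.3115, 0.1409]
contact_force: [-0.5, 0.1, 2.1]
tool_pos: [0.4101, -0.311, 0.1219]
contact_force: [0.4, -0.9, 1.0]
tool_pos: [0.4101, -0.311, 0.1202]
contact_force: [-0.0, -0.2, 0.2]
```

```bash
for i in 1 2 3; do python3 -m jog '[[[0,0,0.001],[0,0,0]],[[0,0,0.0015],[0,0,0]],[[0,0,0.0015],[0,0,0]]]' | grep -E "pos|cont"; done
```

```text
tool_pos: [0.4102, -0.3111, 0.1187]
contact_force: [0.4, -0.8, 1.3]
tool_pos: [0.4103, -0.3111, 0.1178]
contact_force: [-2.4, 0.9, 5.0]
tool_pos: [0.4104, -0.3112, 0.1175]
contact_force: [-3.7, 3.7, 10.9]
```

At the stop, with 11 N at z 0.1177. Retract and check.

```bash
python3 -m jog '[[[0,0,-0.02],[0,0,0]],[[0,0,-0.05],[0,0,0]],[[0,0,-0.1],[0,0,0]],[[0,0,-0.14],[0,0,0]],[[0,0,-0.14],[0,0,0]]]'| grep -E "^t:|pos|cont"
python3 - <<'E'
from h import *
c=cam("wrist"); s=cam("side"); t=cam("top")
O=np.zeros((600,800,3),np.uint8); O[:480,:400]=cv2.resize(s[0][290:386,285:365],(400,480)); O[:300,400:]=cv2.resize(c[0],(400,300)); O[300:,400:]=cv2.resize(t[0][255:315,365:445],(400,300)); cv2.imwrite("pics/end.png",O)
E
```

```text
t: 13.5
tool_pos: [0.4127, -0.3133, 0.2632]
contact_force: [0.3, -0.5, 0.1]
```

View pics/end.png

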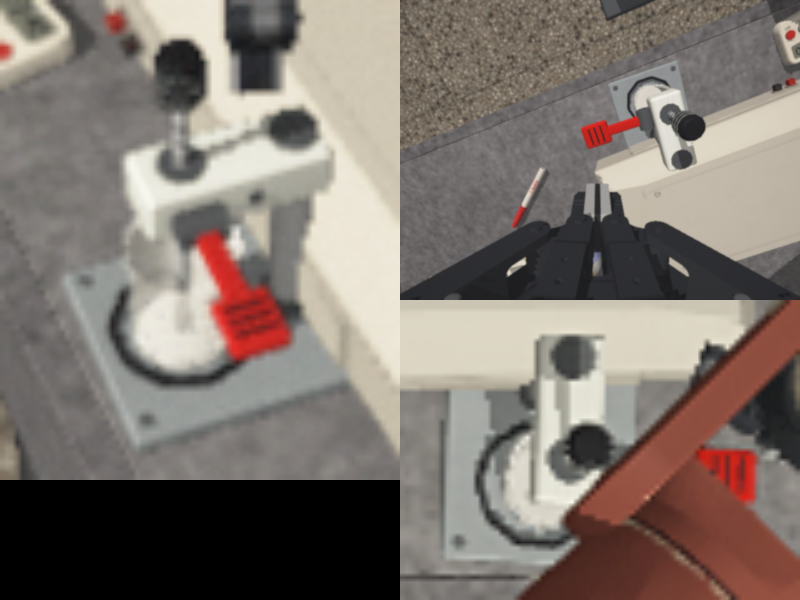

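The lever is down level (side crop, paddle at about (252,325)). The knob hasn't moved (180,72), the beaker stands in its ring, and the gripper is clear.

```bash
python3 -c "
from station import job
print(job.finish_job())"
```

```text
the job is handed in; nothing more can be done
None
```

I lowered the beaker gauge's probe until its tip met the bottom of the beaker, then pressed the red lever down to its stop; the beaker stayed in its ring, the other gauge was not touched, and the job was handed in at about 14 s.

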